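# Pack the reagent kit tray and restock the sloped lane

### The arm

A 6-joint arm with a two-finger parallel gripper is mounted at the origin on the work surface. World frame = base frame: x ahead of the robot, y to its left, z up, the work surface at z = 0. Lengths are in m, angles in rad, forces in N, time in s.
With the tool pointing down it reaches from about 0.275 to 0.825 m from the base axis. Payload 4.9 kg.
Tool frame: the origin (TCP) lies midway between the tips of the shut fingers; the grasp point (between the pads) lies 19 mm behind it (bot.grip_depth is the distance from the TCP to the grasp point, in m); y points along the fingers, x is the direction in which the jaws open and shut, and the axes are right-handed (so a half turn about y gives the same grasp; the last joint's range is limited). The gripper opens to 85 mm and grips with 20 to 120 N. Pads are 22 mm wide; open, the fingers measure 114 mm over their backs; the gripper's body (76 mm by 85 mm) begins 54 mm behind the grasp point. The pads swing forward as they close: fully open they stand 13 mm farther back than shut.
Start: joints at [1.041, 0.326, -0.193, 1.052, 0, 1.437], TCP at [0.212, 0.507, 0.231] pointing down, gripper open.
Joint ranges: [-2.65, 2.65], [-0.97, 1.79], [-1.3, 1.35], [-1.93, 2.1], [-1.47, 1.37], [-3.14, 3.14]. Speed limits (rad/s): [2.57, 2.57, 3.14, 3.14, 3.14, 3.14].

### API

Orientations are given as a unit quaternion [w, x, y, z].
In Python, from cell import bot gives the robot as it stands. Calls block until the motion is done:
- bot.move_pose(position, orientation): joint-space move of the TCP to a pose.
- bot.move_linear(position, speed=0.15, rotation=None, until_force=None): straight line of the TCP; rotation=None keeps the orientation; speed is the mean speed in m/s. With until_force (N) it stops when the force on the tool has changed by that much, and returns True; else False.
- bot.goto_joints(angles): joint-space move.
- bot.set_gripper(opening, grasp_force=None): opening from 0.0 (shut) to 1.0 (fully open); grasp_force is the grip in N (None keeps the last); returns when the fingers have stopped.
- bot.wait(seconds).
- bot.solve_ik(position, orientation): joint angles nearest the present ones, or None.
- bot.camera(name): name is "scene" or "top"; returns the picture (420x560x3 uint8, red, green, blue); there is no depth.
- bot.calibration(name): a dict with "mtx" (3x3 intrinsics, pixels), "extrinsics" (4x4, takes a point from world to camera coordinates). Camera axes: x right, y down, z forward; pixel columns grow to the right and rows downward; lengths in m; the calibration is good to about 2 mm. A picture is of the moment at which its call begins. calibration takes no time and is no camera call.
A pose or a line that the arm cannot do raises bot.PlanningError and nothing moves.
- bot.close_job(): hands the job in, once; it reports no verdict.
Trained networks look in the newest picture that a camera, given by its name, has taken for a name from the list of things; names that differ only in an ending like _2 or _b are one class to them, and where a whole thing is asked for, a point or a joint stands for the part that bears it (a point fixed in the world has none). Each returns a list of dicts, best first, with "confidence" (0 to 1); they miss things now and then, are a little off and sometimes report something else, mostly with a low value. They report only what shows in the picture. A call takes as long as a camera call. They do not tell look-alikes from the thing itself.
- bot.search_frame(camera, thing): "bbox" ([left, top, width, height] in pixels, round what is visible of it).
Readings, each from a call of its own:
- bot.read_clock(): time.
- bot.read_joint_positions(): joint angles.
- bot.read_joint_vel(): joint speeds.
- bot.read_joint_efforts(): joint torques, N m.
- bot.read_position(): TCP position.
- bot.read_tool_rot(): TCP orientation.
- bot.read_ft_force(): force on the tool from outside, world axes, zero at the start.
- bot.read_moment(): the same for the moment, N m.
- bot.read_gripper_width(): opening from 0.0 (shut) to 1.0 (fully open).
Only numpy, scipy, OpenCV 4.12 (cv2) and the standard library are available. Lean on these libraries where they do the work, as an engineer would, in place of code of your own. Each camera call takes 0.05 s, during which the arm holds its last target.

### The job

Finish packing the open kit tray: take the oldest carton, the one at the front of the sloped lane, and stand it and the wide amber jar upright on the tray's floor beside the square flask already in it, setting the glass jar down gently rather than dropping it. Load the new carton from the bench into the lane, behind the carton that is left there, so that both stand square on the lane, pushed up to the front stop. Leave the flask upright in the tray and do not disturb the small vial or the box of test cassettes standing among these things.

Things in the scene. Friction and masses are not known exactly. Their poses are not given: they have to be found in the camera images.
- tray: grey open tray fixed to the bench, outside 148 x 72 x 45 mm, inside 138 x 62 mm, walls and floor 5 mm thick. Origin: centre of its underside, on the bench; x along its length, y across, z up. It holds one row along x: flask (36 mm), carton (its 40 mm side along the row) and jar (50 mm) together leave 12 mm to spare. The free space is on the +x side of the flask.
- flask_c (a point): square white flask with a black screw cap, loose, already standing in the tray near its -x end: body 36 mm along the tray x, 54 mm across, 52 mm high, 72 mm high with the 30 mm wide cap. Point half-way up, 36 mm above its underside.
- jar_c (a point): wide round amber glass jar with a white cap, diameter 50 mm, 78 mm high (the cap is the top 16 mm, same diameter), upright on the bench, about 0.2 kg. Point at its centre, 39 mm above its underside.
- rack: sloped stock lane, fixed. Origin: centre of its 150 x 104 mm foot, on the bench; x level, from the lane's low front to its high rear, y across, z up. The lane floor, a slippery roller bed 130 mm long, rises at 28 degrees (0.489 rad) to +x from the front stop (at x -55, z 40 mm). Above the lane floor the rails stand 18 mm, 70 mm apart inside, and the clear stop 45 mm; rear and top are open.
- slot_front (a point): fixed to the rack, axes as the rack's: where the centre of a carton lies that rests against the front stop (20 mm up the slope, 40 mm off the lane floor). Cartons in the lane stand square to the slope, leaning 28 degrees to rack -x, 56 mm side across, and slide down by themselves to the stop or the carton in front.
- slot_second (a point): fixed to the rack, axes as the rack's: where the centre of the next carton lies, touching the front one (40 mm farther up the slope).
- carton_old_c (a point): an upright white carton, 40 x 56 x 80 mm (along its x, y, z), grey band round its lower half, same as the other two cartons; the oldest stock, at the front of the lane, leaning 28 degrees with the slope, about 0.12 kg. Point at its centre; z is the carton's own long axis.
- carton_mid_c (a point): an upright white carton, 40 x 56 x 80 mm (along its x, y, z), grey band round its lower half, same as the other two cartons; second in the lane, touching the oldest; it slides down to the front stop once the oldest is lifted out. Point at its centre; z is its own long axis.
- carton_new_c (a point): an upright white carton, 40 x 56 x 80 mm (along its x, y, z), grey band round its lower half, same as the other two cartons; the new stock, standing upright on the bench by itself, about 0.12 kg. Point at its centre, 40 mm above the bench.
- vial: bystander: small amber bottle, diameter 26 mm, 55 mm high, between the jar and the new carton. Origin: centre of its underside.
- cassettes: bystander: small open cardboard box of white test cassettes, 60 x 50 x 45 mm, on the robot's side of the left-hand fixture. Origin: centre of its underside.
There are look-alikes about, which are no part of the job. Leave any green or yellow look-alike of the part that bears carton_new_c alone.

How it is judged:
At the end, for the whole second after the job is handed in: Oldest carton, jar and flask stand upright (within 0.12 rad) on the tray's floor (within 5 mm); in the lane the second carton is within 12 mm of slot_front and the new one within 14 mm of slot_second, both leaning 0.37 to 0.61 rad with the slope; all released and at rest (under 20 mm/s) (x of carton_old_c in the frame of tray between -0.056 and 0.056 m and y of carton_old_c in the frame of tray between -0.02 and 0.02 m and z of carton_old_c in the frame of tray between 0.04 and 0.05 m and angle between each of carton_old_c, jar_c, flask_c's own z axis and vertical below 0.12 rad and x of jar_c in the frame of tray between -0.056 and 0.056 m and y of jar_c in the frame of tray between -0.02 and 0.02 m and z of jar_c in the frame of tray between 0.039 and 0.049 m and x of flask_c in the frame of tray between -0.056 and 0.056 m and y of flask_c in the frame of tray between -0.02 and 0.02 m and z of flask_c in the frame of tray between 0.036 and 0.046 m and distance between carton_mid_c and slot_front below 0.012 m and angle between carton_mid_c's own z axis and vertical between 0.37 and 0.61 rad and distance between carton_new_c and slot_second below 0.014 m and angle between carton_new_c's own z axis and vertical between 0.37 and 0.61 rad and linear speed of each of carton_old, jar, flask, carton_mid, carton_new below 0.02 m/s); the robot touches nothing.
It fails at once if the vial or the cassette box moved more than 30 mm (distance of any of vial, cassettes from where it was at the start of the episode above 0.03 m).
It fails at once if the glass jar was dropped (faster than 0.55 m/s while out of the fingers: a fall of some 15 mm) (linear speed of jar above 0.55 m/s and contact force between the fingers and jar below 0.05 N).
It also fails if it takes over 72 s, if anything falls off the work surface, if the arm or the gripper's body presses on something with over 40 N, if the wrist force passes 120 N, or if a joint passes its speed limit or range.

## Working session

There is one attempt and no reset: what is moved stays moved. The work goes in short steps, each a Python script; the robot and the scene stay as the last script left them, time stands still between calls to the robot, and variables do not carry over. Pictures are saved under pics/ and viewed, and the job is handed in when it is done.

```bash
ls; mkdir -p pics; python3 - <<'E'
from cell import bot
import cv2, numpy as np
for n in ["scene","top"]:
    im=bot.camera(n); cv2.imwrite(f"pics/{n}0.png",cv2.resize(im[:,:,::-1],(784,588)))
    c=bot.calibration(n); print(n,np.round(c["mtx"],1).tolist(),np.round(c["extrinsics"],4).tolist())
    for t in ["tray","flask_c","jar_c","rack","carton_new_c","vial","cassettes"]:
        print(t,[(np.round(d["bbox"]).tolist(),round(d["confidence"],2)) for d in bot.search_frame(n,t)])
print(bot.read_clock(),bot.read_tool_rot(),bot.grip_depth)
E
```

```text
pics
scene [[401.7, 0.0, 277.6], [0.0, 401.7, 207.5], [0.0, 0.0, 1.0]] [[-0.5214, 0.8533, -0.0032, 0.285], [0.7236, 0.4402, -0.5317, -0.2928], [-0.4523, -0.2795, -0.8469, 1.0256], [0.0, 0.0, 0.0, 1.0]]
tray [([138.0, 162.0, 84.0, 60.0], 0.67)]
flask_c [([180.0, 154.0, 29.0, 30.0], 0.57)]
jar_c [([249.0, 268.0, 27.0, 42.0], 0.6)]
rack [([358.0, 274.0, 117.0, 91.0], 0.6)]
carton_new_c [([336.0, 195.0, 41.0, 43.0], 0.98), ([222.0, 172.0, 30.0, 48.0], 0.78), ([311.0, 147.0, 28.0, 48.0], 0.58), ([277.0, 183.0, 38.0, 48.0], 0.56), ([183.0, 154.0, 26.0, 33.0], 0.29)]
vial [([285.0, 248.0, 14.0, 22.0], 0.63), ([184.0, 155.0, 27.0, 29.0], 0.46)]
cassettes [([419.0, 229.0, 35.0, 43.0], 0.84), ([356.0, 276.0, 116.0, 89.0], 0.42)]
top [[467.0, 0.0, 283.7], [0.0, 467.0, 211.6], [0.0, 0.0, 1.0]] [[0.0013, -1.0, 0.0039, -0.0185], [-0.9718, -0.0022, -0.2356, 0.5195], [0.2356, -0.0035, -0.9718, 1.0642], [0.0, 0.0, 0.0, 1.0]]
tray [([364.0, 183.0, 32.0, 66.0], 0.58), ([182.0, 198.0, 25.0, 26.0], 0.21)]
flask_c [([370.0, 225.0, 21.0, 18.0], 0.95)]
jar_c [([261.0, 159.0, 20.0, 28.0], 0.81)]
rack [([138.0, 191.0, 68.0, 51.0], 0.62)]
carton_new_c [([270.0, 273.0, 26.0, 30.0], 0.9), ([225.0, 246.0, 29.0, 31.0], 0.64), ([325.0, 212.0, 21.0, 32.0], 0.56), ([262.0, 158.0, 19.0, 31.0], 0.2)]
vial [([262.0, 203.0, 11.0, 8.0], 0.52), ([276.0, 231.0, 25.0, 27.0], 0.3)]
cassettes [([160.0, 261.0, 25.0, 27.0], 0.87)]
0.8 [ 0.58854518 -0.588526   -0.39196243  0.39194028] 0.0187
```

View pics/scene0.png

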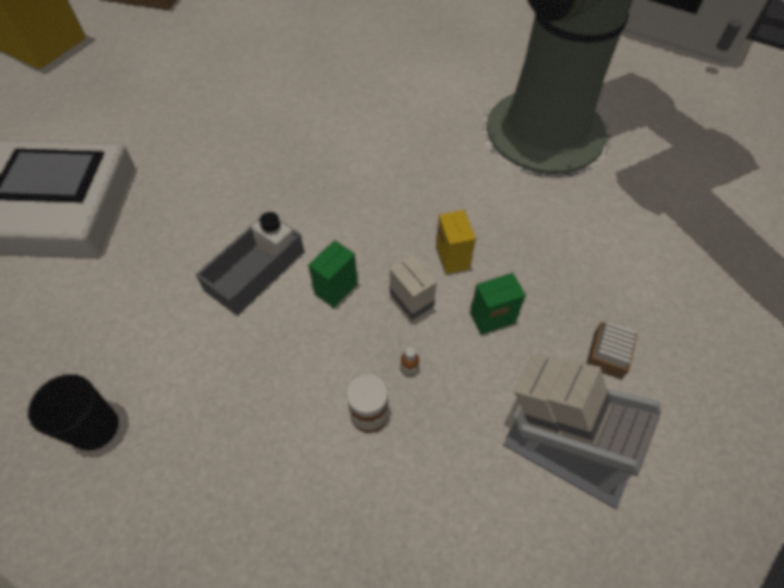

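View pics/top0.png

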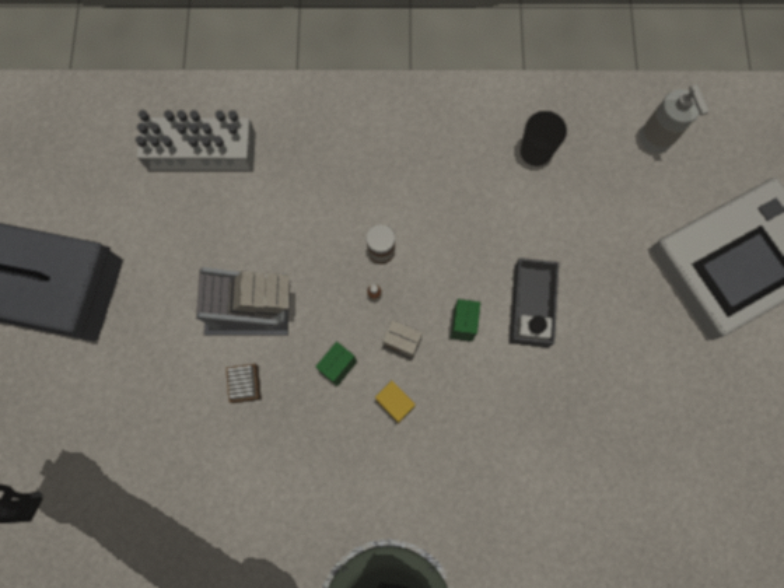

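```bash
cat > h.py <<'E'
import numpy as np, cv2
from cell import bot
def crop(n,x0,y0,w,h,k,out,im=None):
    if im is None: im=bot.camera(n)
    c=cv2.resize(im[y0:y0+h,x0:x0+w,::-1],None,fx=k,fy=k,interpolation=cv2.INTER_CUBIC)
    c=cv2.convertScaleAbs(c,alpha=1.4,beta=0)
    for i in range((x0+9)//10*10,x0+w,10):
        cv2.putText(c,str(i),((i-x0)*k,8),0,.3,(0,255,255),1); cv2.line(c,((i-x0)*k,10),((i-x0)*k,14),(0,255,255),1)
    for i in range((y0+9)//10*10,y0+h,10):
        cv2.putText(c,str(i),(0,(i-y0)*k),0,.3,(0,255,255),1)
    cv2.imwrite(f"pics/{out}.png",c)
def P(n):
    c=bot.calibration(n); return np.array(c["mtx"]),np.array(c["extrinsics"])
def proj(n,p):
    K,E=P(n); p=np.atleast_2d(p); q=(E[:3,:3]@p.T+E[:3,3:4]); q=K@q; return (q[:2]/q[2]).T
def back(n,uv,z):
    K,E=P(n); R,t=E[:3,:3],E[:3,3]; o=-R.T@t; d=R.T@np.linalg.solve(K,np.array([uv[0],uv[1],1.])); return o+d*(z-o[2])/d[2]
E
python3 - <<'E'
from h import *
s=bot.camera("scene"); t=bot.camera("top")
cv2.imwrite("s0.png",s[:,:,::-1]);cv2.imwrite("t0.png",t[:,:,::-1])
crop("top",135,185,80,60,10,"c_rack_t",t)
crop("scene",355,245,125,115,6,"c_rack_s",s)
crop("top",355,175,60,75,8,"c_tray_t",t)
crop("scene",130,140,130,90,6,"c_tray_s",s)
crop("top",250,150,75,115,5,"c_mid_t",t)
crop("scene",235,170,130,150,4,"c_mid_s",s)
E
```

```text
(no output)
```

View pics/c_rack_t.png

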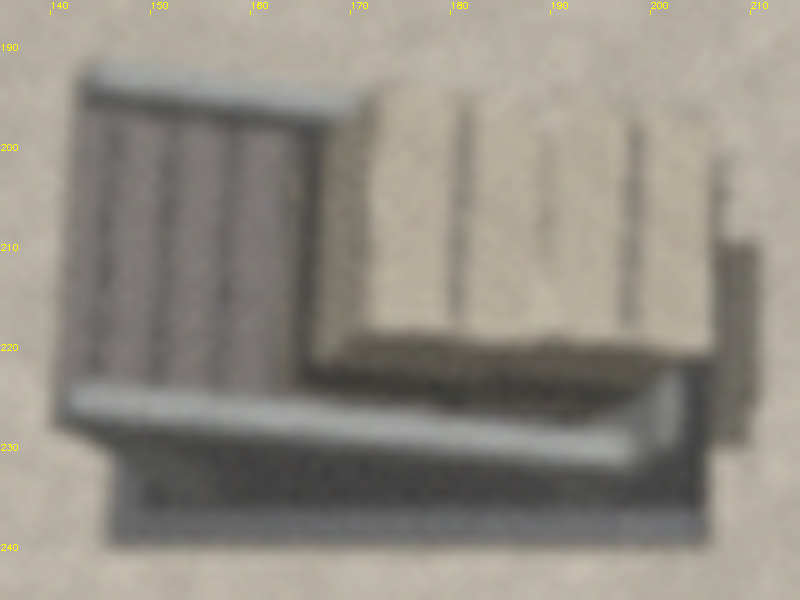

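View pics/c_rack_s.png

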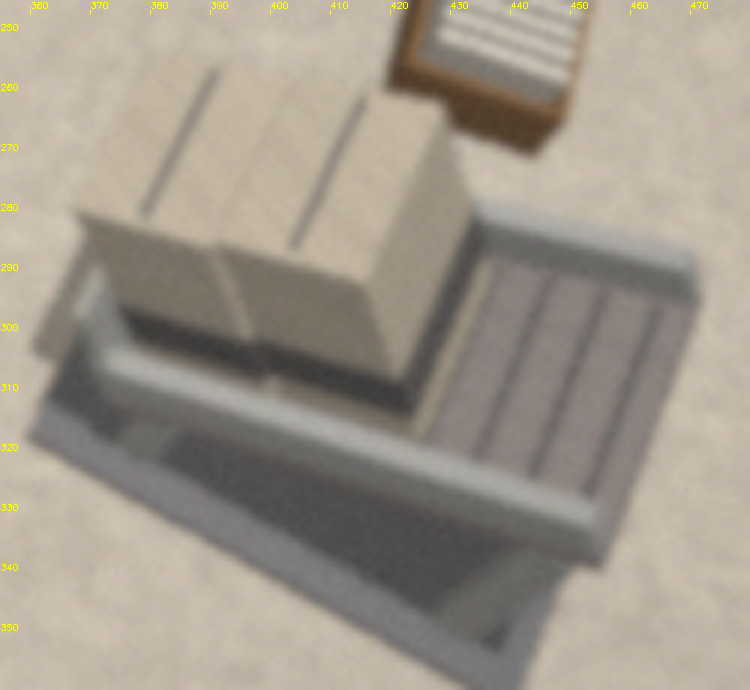

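View pics/c_tray_t.png

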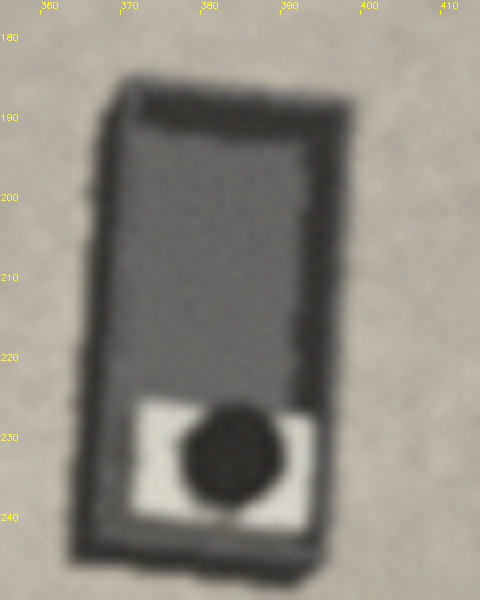

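View pics/c_tray_s.png

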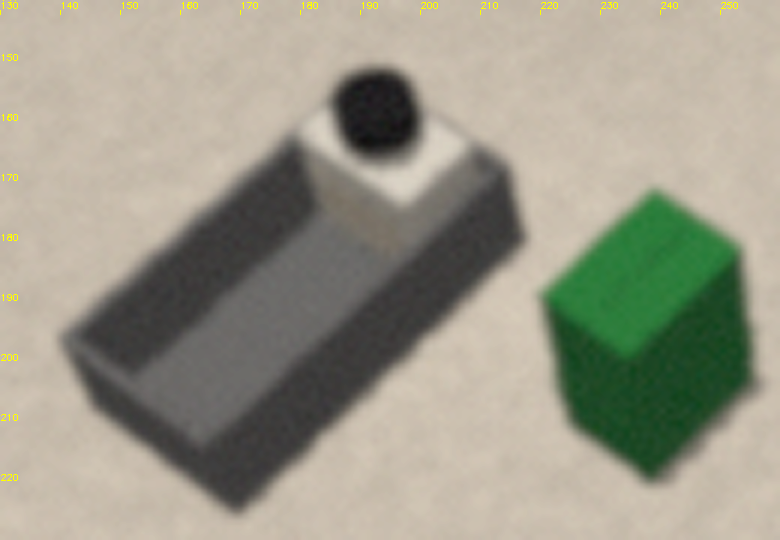

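View pics/c_mid_t.png

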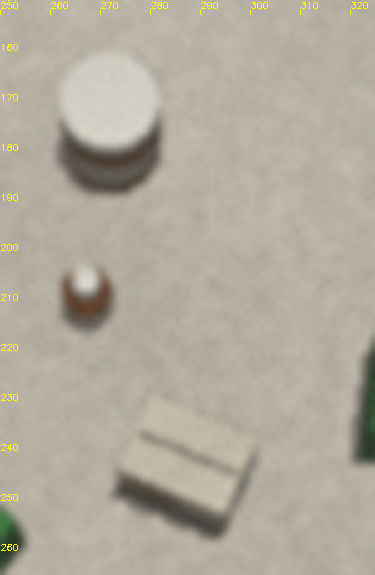

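View pics/c_mid_s.png

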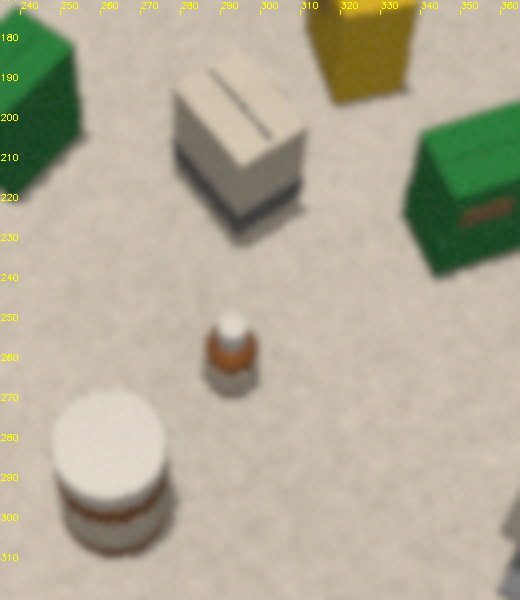

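The candidates for the new carton, in scene-camera pixels, are a white box at (292,207), green boxes at (237,195) and (355,215), and a yellow box at (325,170). The two leaning white boxes at about (400,290) are the stock already in the lane. The description calls for white with a grey band and standing alone on the bench, which is the one at (292,207), or top (286,244). The crop shows its band and its seam along the 56 mm side. The flask is at the tray end nearer the robot, so tray +x points away from the robot. The rack's low front points to −y.

Next I fit the poses from the keypoints.

```bash
cat > fit.py <<'E'
from h import *
from scipy.optimize import least_squares
def Rz(a): c,s=np.cos(a),np.sin(a); return np.array([[c,-s,0],[s,c,0],[0,0,1]])
def fit(obs,x0):
    loc=np.array([o[1] for o in obs],float); px=np.array([o[2] for o in obs],float)
    def res(v):
        w=(Rz(v[2])@loc.T).T+[v[0],v[1],0]
        return np.concatenate([proj(o[0],w[i])[0]-px[i] for i,o in enumerate(obs)])
    r=least_squares(res,x0,loss='soft_l1'); return r.x,res(r.x).reshape(-1,2)
c28,s28=np.cos(np.deg2rad(28)),np.sin(np.deg2rad(28))
def lane(u,y,n): return [-.055+u*c28-n*s28,y,.040+u*s28+n*c28]
def overlay(img,n,pts_list,x0,y0,w,h,k,out):
    im=cv2.imread(img); c=cv2.resize(im[y0:y0+h,x0:x0+w],None,fx=k,fy=k,interpolation=cv2.INTER_CUBIC); c=cv2.convertScaleAbs(c,alpha=1.4)
    for a,b in pts_list:
        p=(proj(n,np.array([a,b]))+.5-[x0,y0])*k
        cv2.line(c,tuple(p[0].astype(int)),tuple(p[1].astype(int)),(0,0,255),1)
    cv2.imwrite(out,c)
def box(v,cx,cy,lx,ly,z0,z1):
    P=[Rz(v[2])@np.array([cx+sx*lx/2,cy+sy*ly/2,z])+[v[0],v[1],0] for z in(z0,z1) for sx,sy in((-1,-1),(1,-1),(1,1),(-1,1))]
    return [(P[i],P[j]) for i,j in [(0,1),(1,2),(2,3),(3,0),(4,5),(5,6),(6,7),(7,4),(0,4),(1,5),(2,6),(3,7)]]
def lanebox(v,u0,u1,y0,y1,n0,n1):
    P=[Rz(v[2])@np.array(lane(*q))+[v[0],v[1],0] for n in(n0,n1) for q in((u0,y0,n),(u1,y0,n),(u1,y1,n),(u0,y1,n))]
    return [(P[i],P[j]) for i,j in [(0,1),(1,2),(2,3),(3,0),(4,5),(5,6),(6,7),(7,4),(0,4),(1,5),(2,6),(3,7)]]
E
cat > f1.py <<'E'
from fit import *
def go():
    O={}
    T,S="top","scene"
    O['rack']=fit([(T,(.075,.052,0),(145.8,239.8)),(T,(-.075,.052,0),(205.3,239.8)),(S,(-.075,-.052,0),(359.5,318)),(S,(.075,-.052,0),(439.5,361)),
      (T,lane(.080,-.028,.08),(171.3,194)),(T,lane(.080,.028,.08),(171,218)),(T,lane(0,.028,.08),(205.7,220.5)),(T,lane(0,-.028,.08),(206,197)),
      (S,lane(.080,.028,.08),(429,262)),(S,lane(.080,-.028,.08),(414,292)),(S,lane(0,-.028,.08),(368.5,281))],[.45,.17,1.57])
    a,b=.074,.036
    O['tray']=fit([(S,(a,-b,.045),(139.5,196.5)),(S,(a,b,.045),(164.5,215)),(S,(-a,b,.045),(213,167)),(S,(a,-b,0),(145,208)),(S,(a,b,0),(169,226)),(S,(-a,b,0),(217,180.5)),
      (T,(a,b,.045),(370,185.5)),(T,(a,-b,.045),(398.5,188)),(T,(-a,b,0),(364,245.5))],[.5,-.25,0])
    O['new']=fit([(T,(.02,.028,.08),(280,229)),(T,(.02,-.028,.08),(301,239)),(T,(-.02,.028,.08),(273.5,244)),(T,(-.02,-.028,.08),(295,253)),
      (S,(-.02,.028,.08),(309.5,203)),(S,(.02,.028,.08),(294,212)),(S,(.02,-.028,.08),(278,193.5)),(S,(-.02,-.028,.08),(292,184.5)),(S,(.02,.028,0),(295,231.5))],[.4,0,-.4])
    return O
if __name__=="__main__":
    O=go()
    for k,(v,r) in O.items(): print(k,np.round(v,4).tolist(),np.round(r,1).tolist())
    K=O['tray'][0]
    # jar: cap top z .078 and flask cap
    for nm,z,ct,cs in [("jar",.078,(270.5,170),(261.5,280)),("vial",.055,(266,206.5),(291.5,251)),("flask",.077,(383.2,231.5),(192,156))]:
        p=back("top",ct,z);q=back("scene",cs,z); m=(p+q)/2
        print(nm,np.round(p,4),np.round(q,4), "in tray",np.round(Rz(-K[2])@(m-[K[0],K[1],0]),4))
    r=O['rack'][0]; L=box(r,0,0,.15,.104,0,0)+lanebox(r,0,.04,-.028,.028,0,.08)+lanebox(r,.04,.08,-.028,.028,0,.08)+lanebox(r,0,.13,-.035,.035,0,.018)
    overlay("t0.png","top",L,135,185,80,60,10,"pics/o_rt.png"); overlay("s0.png","scene",L,355,245,125,120,6,"pics/o_rs.png")
    L=box(K,0,0,.148,.072,0,.045)
    overlay("t0.png","top",L,355,175,60,75,8,"pics/o_tt.png"); overlay("s0.png","scene",L,130,140,130,90,6,"pics/o_ts.png")
    L=box(O['new'][0],0,0,.04,.056,0,.08)
    overlay("t0.png","top",L,250,215,75,50,8,"pics/o_nt.png"); overlay("s0.png","scene",L,260,170,80,80,6,"pics/o_ns.png")
E
python3 f1.py; python3 -c "
import cv2,numpy as np
def pad(ims):
    h=max(i.shape[0] for i in ims); return np.hstack([cv2.copyMakeBorder(i,0,h-i.shape[0],0,0,0) for i in ims])
for a,b,o in [('rt','rs','r'),('tt','ts','t'),('nt','ns','n')]:
    i=pad([cv2.imread(f'pics/o_{a}.png'),cv2.imread(f'pics/o_{b}.png')]); k=800/i.shape[1]; cv2.imwrite(f'pics/oo_{o}.png',cv2.resize(i,None,fx=k,fy=k))
"
```

```text
rack [0.5127, 0.2558, 1.5946] [[-0.7, 0.8], [-0.3, -0.4], [-0.8, -0.2], [0.9, 0.9], [0.1, -1.1], [-0.5, -0.7], [-0.5, -0.2], [-0.4, -0.3], [-0.9, -0.9], [1.5, -0.6], [-2.2, -2.4]]
tray [0.5187, -0.2587, -0.0905] [[-1.2, -0.5], [-0.6, -0.7], [1.3, -1.1], [-0.4, -0.1], [0.2, -0.3], [0.1, -1.9], [-1.1, -1.8], [-0.7, -1.7], [-1.2, -0.2]]
new [0.4473, -0.0249, -0.3765] [[-1.1, -1.3], [0.1, -2.6], [-1.0, -0.7], [-0.2, -0.9], [1.6, -2.9], [0.4, -1.0], [-1.7, -2.4], [0.7, -3.6], [-1.9, 0.3]]
jar [0.6196 0.0146 0.078 ] [0.6215 0.0143 0.078 ] in tray [0.0768 0.2812 0.078 ]
vial [0.534  0.0254 0.055 ] [0.5389 0.025  0.055 ] in tray [-0.008   0.2843  0.055 ]
flask [ 0.4682 -0.2521  0.077 ] [ 0.4692 -0.2515  0.077 ] in tray [-0.0504  0.0023  0.077 ]
```

View pics/oo_r.png

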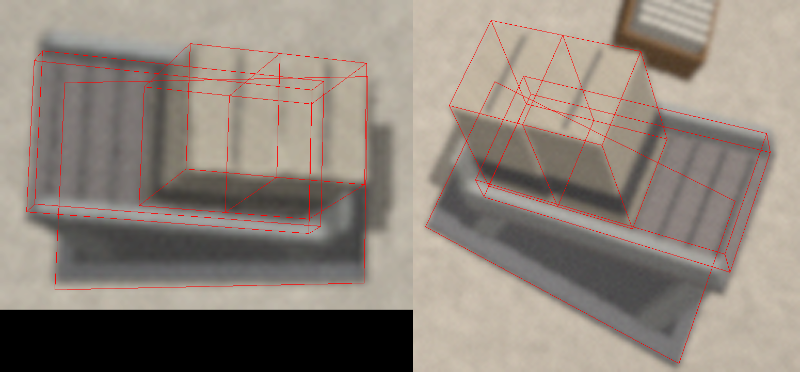

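View pics/oo_t.png

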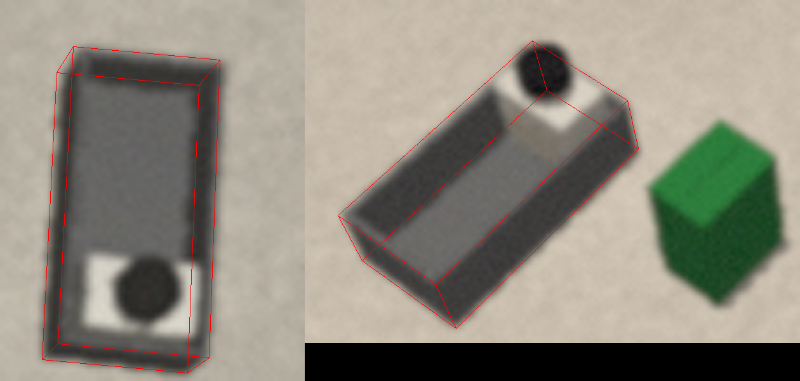

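View pics/oo_n.png

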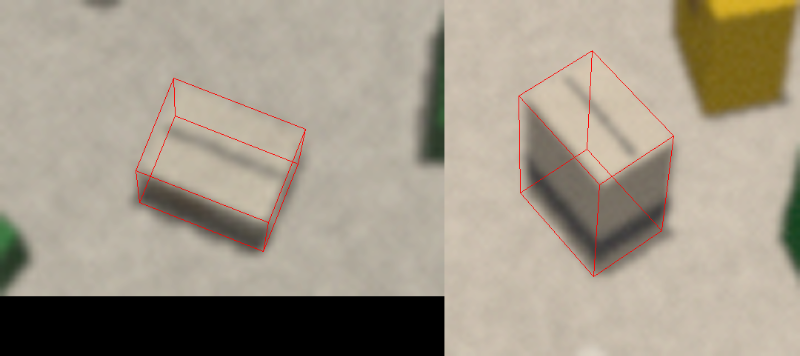

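```bash
sed -i 's/px=np.array(\[o\[2\] for o in obs\],float)/px=np.array([o[2] for o in obs],float)-.5/' fit.py
cat > plan.py <<'E'
from fit import *
from f1 import go
from scipy.spatial.transform import Rotation as Ro
O=go(); RK,TR,NW=[O[k][0] for k in('rack','tray','new')]
def W(v,p): return Rz(v[2])@np.array(p,float)+[v[0],v[1],0]
def ori(point,jaw):
    y=np.array(point,float);y/=np.linalg.norm(y);x=np.array(jaw,float);x-=y*(x@y);x/=np.linalg.norm(x);z=np.cross(x,y)
    q=Ro.from_matrix(np.c_[x,y,z]).as_quat(); return q[[3,0,1,2]]
DN=Rz(RK[2])@np.array([s28,0,-c28]); UPS=Rz(RK[2])@np.array([c28,0,s28])
JR=Rz(RK[2])@np.array([0,1,0]); JT=Rz(TR[2])@np.array([0,1,0]); JN=Rz(NW[2])@np.array([0,1,0])
D=[0,0,-1]; G=.036  # TCP below carton top
Q=dict(lane=[ori(DN,s*JR) for s in(1,-1)],tray=[ori(D,s*JT) for s in(1,-1)],new=[ori(D,s*JN) for s in(1,-1)],)
old=W(RK,lane(.02,0,.04)); sec=W(RK,lane(.06,0,.04))
oldtcp=old-DN*(.04-G); 
jar=(back("top",(270,169.5),.078)+back("scene",(261,279.5),.078))/2
E
python3 - <<'E'
from plan import *
print(RK,TR,NW,old,sec,jar)
for nm,p,qs in [("old",oldtcp,Q['lane']),("oldup",oldtcp-DN*.12,Q['lane']),("sec",sec-DN*.004+UPS*.01,Q['lane']),("secup",sec-DN*.12+UPS*.01,Q['lane']),("tray",W(TR,(-.0085,0,.05)),Q['tray']),("trayup",W(TR,(-.0085,0,.2)),Q['tray']),("trayjar",W(TR,(.0405,0,.05)),Q['tray']),
  ("jar",[jar[0],jar[1],.044],Q['tray']),("jarup",[jar[0],jar[1],.2],Q['tray']),("new",[NW[0],NW[1],.044],Q['new']),("newup",[NW[0],NW[1],.2],Q['new'])]:
    for q in qs:
        s=bot.solve_ik(p,q); print(nm,None if s is None else np.round(s,2).tolist())
E
```

```text
[0.51303622 0.25583357 1.59121356] [ 0.51870905 -0.25932083 -0.09291792] [ 0.44768921 -0.02476973 -0.38701414] [0.51418195 0.19972535 0.08470733] [0.51346091 0.2350359  0.1034862 ] [0.62102556 0.01447258 0.078     ]
old [-0.04, 0.47, -0.49, 0.64, 0.49, -1.63]
old [-0.04, 0.47, -0.49, 0.64, 0.49, 1.51]
oldup [-0.14, 0.35, -0.36, 0.95, 0.48, -1.76]
oldup [-0.14, 0.35, -0.36, 0.95, 0.48, 1.38]
sec [0.05, 0.44, -0.47, 0.65, 0.49, -1.54]
sec [0.05, 0.44, -0.47, 0.65, 0.49, 1.6]
secup [-0.06, 0.32, -0.34, 0.95, 0.49, -1.66]
secup [-0.06, 0.32, -0.34, 0.95, 0.49, 1.49]
tray [-0.6, 0.55, -0.36, 0.66, 0.0, -0.51]
tray [-0.6, 0.55, -0.36, 0.66, 0.0, 2.64]
trayup [-0.6, 0.39, -0.18, 1.0, 0.0, -0.51]
trayup [-0.6, 0.39, -0.18, 1.0, 0.0, 2.64]
trayjar [-0.56, 0.62, -0.23, 0.73, 0.0, -0.47]
trayjar [-0.56, 0.62, -0.23, 0.73, 0.0, 2.68]
jar [-0.1, 0.63, -0.22, 0.72, 0.0, -0.0]
jar [-0.1, 0.63, -0.22, 0.72, 0.0, 3.14]
jarup [-0.1, 0.48, -0.04, 1.05, 0.0, -0.0]
jarup [-0.1, 0.48, -0.04, 1.05, 0.0, 3.14]
new [-0.22, 0.38, -0.69, 0.5, 0.0, 0.17]
new [-0.22, 0.38, -0.69, 0.5, 0.0, -2.97]
newup [-0.22, 0.17, -0.49, 0.91, 0.0, 0.17]
newup [-0.22, 0.17, -0.49, 0.91, 0.0, -2.97]
```

```bash
python3 - <<'E'
from plan import *
t0=bot.read_clock()
bot.move_pose(oldtcp-DN*.10,Q['lane'][1])
print(bot.read_clock()-t0)
bot.move_linear(oldtcp-DN*.05,speed=.15)
print(bot.read_clock()-t0, bot.read_position(),oldtcp-DN*.05)
crop("top",135,165,100,75,8,"a_t"); crop("scene",340,210,120,110,6,"a_s")
E
```

```text
Traceback (most recent call last):
  File "plan.py", line 4, in <module>
    O=go(); RK,TR,NW=[O[k][0] for k in('rack','tray','new')]
  File "f1.py", line 9, in go
    O['tray']=fit([(S,(a,-b,.045),(139.5,196.5)),(S,(a,b,.045),(164.5,215)),(S,(-a,b,.045),(213,167)),(S,(a,-b,0),(145,208)),(S,(a,b,0),(169,226)),(S,(-a,b,0),(217,180.5)),
              ~~~^^^^^^^^^^^^^^^^^^^^^^^^^^^^^^^^^^^^^^^^^^^^^^^^^^^^^^^^^^^^^^^^^^^^^^^^^^^^^^^^^^^^^^^^^^^^^^^^^^^^^^^^^^^^^^^^^^^^^^^^^^^^^^^^^^^^^^^^^^^^^^^^^^^^^^^^^^^
  File "fit.py", line 9, in fit
    r=least_squares(res,x0,loss='soft_l1'); return r.x,res(r.x).reshape(-1,2)
  File "fit.py", line 8, in res
    return np.concatenate([proj(o[0],w[i])[0]-px[i] for i,o in enumerate(obs)])
                           ~~~~^^^^^^^^^^^
  File "h.py", line 15, in proj
    K,E=P(n); p=np.atleast_2d(p); q=(E[:3,:3]@p.T+E[:3,3:4]); q=K@q; return (q[:2]/q[2]).T
        ~^^^
  File "h.py", line 13, in P
    c=bot.calibration(n); return np.array(c["mtx"]),np.array(c["extrinsics"])
ValueError: time passes only in moves, steps and waits
```

```bash
cat >> h.py <<'E'
import os,pickle
if not os.path.exists("cal.pkl"):
    pickle.dump({n:bot.calibration(n) for n in("scene","top")},open("cal.pkl","wb"))
CAL=pickle.load(open("cal.pkl","rb"))
def P(n): return np.array(CAL[n]["mtx"]),np.array(CAL[n]["extrinsics"])
E
python3 - <<'E'
from plan import *
t0=bot.read_clock(); print(t0)
bot.move_pose(oldtcp-DN*.10,Q['lane'][1])
print(bot.read_clock()-t0)
bot.move_linear(oldtcp-DN*.05,speed=.15)
print(bot.read_clock()-t0, bot.read_position(),oldtcp-DN*.05)
crop("top",135,165,100,75,8,"a_t"); crop("scene",340,210,120,110,6,"a_s")
E
```

```text
0.9
1.7417000000000002
2.225 [0.51431387 0.17519725 0.13256242] [0.51469952 0.17437917 0.1323865 ]
```

View pics/a_t.png

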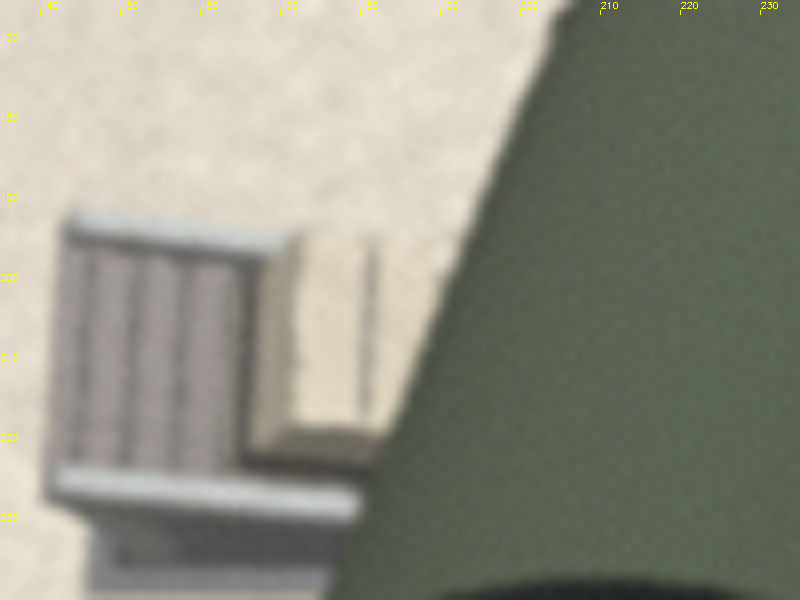

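View pics/a_s.png

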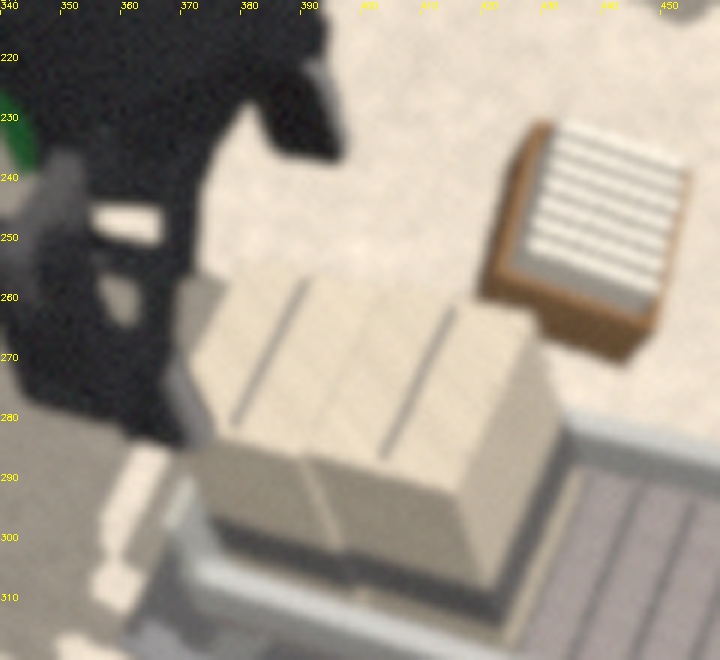

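```bash
python3 - <<'E'
from plan import *
p=np.array(bot.read_position()); print(p)
L=[]
for s in(1,-1):
    a=p-DN*.013+s*JR*.0425
    for e in(-.011,.011): print(s,e,np.round(proj("scene",a+UPS*e)[0],1))
    q=[a+UPS*.011,a-UPS*.011,a-UPS*.011-DN*.03,a+UPS*.011-DN*.03]; L+=[(q[i],q[(i+1)%4]) for i in range(4)]
L+=lanebox(RK,0,.04,-.028,.028,0,.08)
im=bot.camera("scene"); cv2.imwrite("s1.png",im[:,:,::-1]); overlay("s1.png","scene",L,340,210,120,110,6,"pics/b_s.png")
E
```

```text
[0.51533861 0.17451613 0.13331948]
1 -0.011 [384.4 235.2]
1 0.011 [397.3 237.6]
-1 -0.011 [363. 278.]
-1 0.011 [376.3 281.5]
```

View pics/b_s.png

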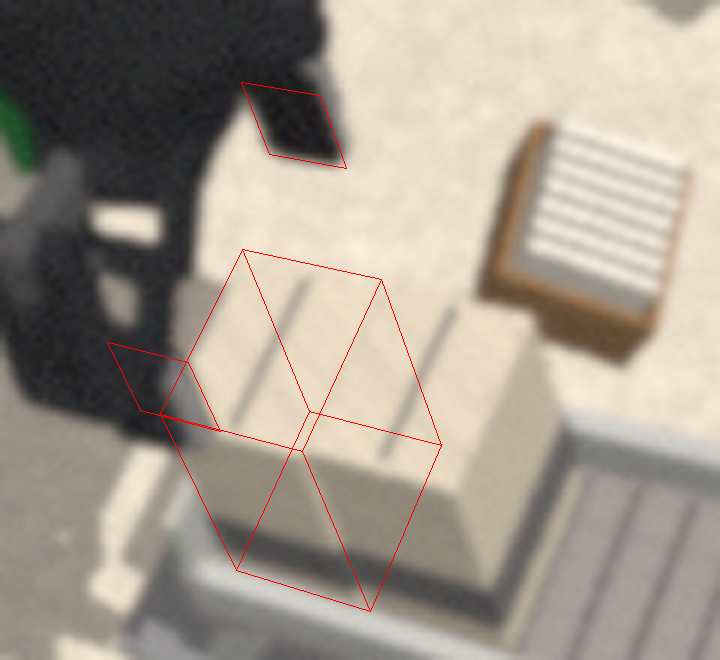

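```bash
python3 - <<'E'
from plan import *
print(bot.move_linear(oldtcp,speed=.1,until_force=15))
print(bot.read_position(),oldtcp)
bot.set_gripper(0.0,grasp_force=40)
print(bot.read_gripper_width(),bot.read_ft_force(),bot.read_clock())
bot.move_linear(oldtcp-DN*.02,speed=.06)
print(bot.read_gripper_width(),bot.read_position(),bot.read_ft_force())
crop("scene",340,210,120,110,6,"c_s")
E
```

```text
False
[0.51453725 0.19773794 0.08859728] [0.51422029 0.19784786 0.08823913]
0.6525015428980536 [-0.71663583 -3.96669971  5.23592643] 4.3083
0.6527605833816058 [0.51496175 0.18822373 0.10635398] [ 0.8291168   0.15485369 -0.28114502]
```

View pics/c_s.png

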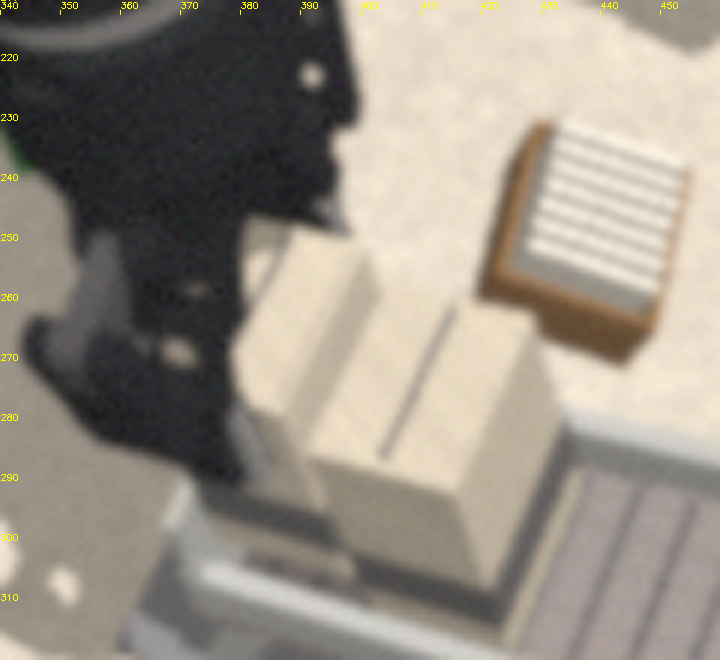

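```bash
python3 - <<'E'
from plan import *
bot.move_linear(oldtcp-DN*.105,speed=.2)
h=W(TR,(-.0085,0,.05))
try: bot.move_pose(h+[0,0,.10],Q['tray'][0])
except bot.PlanningError as e: print(e)
print(bot.read_clock(),bot.read_position(),h)
bot.move_linear(h+[0,0,.050],speed=.12)
bot.wait(.3)
print(bot.read_gripper_width(),bot.read_position(),bot.read_tool_rot(),Q['tray'][0],bot.read_clock())
im=bot.camera("scene"); cv2.imwrite("s2.png",im[:,:,::-1]); crop("scene",120,130,120,110,6,"d_s",im)
it=bot.camera("top"); cv2.imwrite("t2.png",it[:,:,::-1]); crop("top",340,160,80,90,6,"d_t",it); crop("scene",330,220,150,140,4,"d_r",im)
E
```

```text
7.0833 [ 0.51015501 -0.2575794   0.14941693] [ 0.51024572 -0.25853216  0.05      ]
0.6525847148599351 [ 0.51070178 -0.2588268   0.10073468] [-0.52222081  0.52314378  0.47635557 -0.47612119] [-0.52268161  0.52268161  0.47623936 -0.47623936] 7.95
```

View pics/d_s.png

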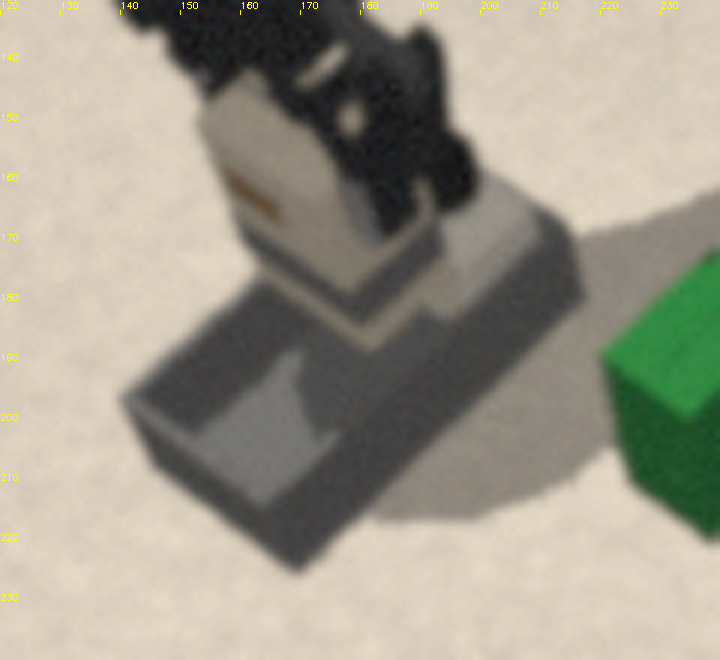

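View pics/d_t.png

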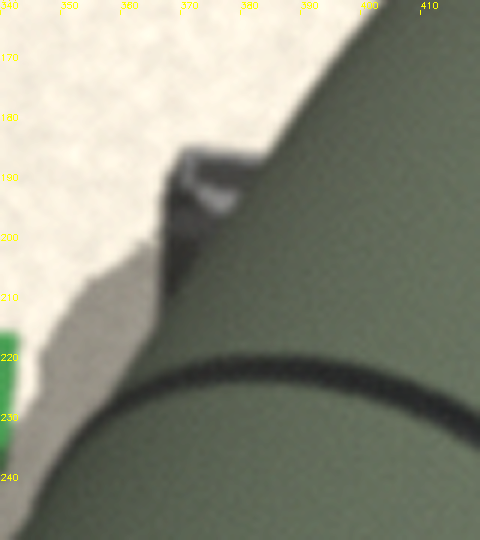

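View pics/d_r.png

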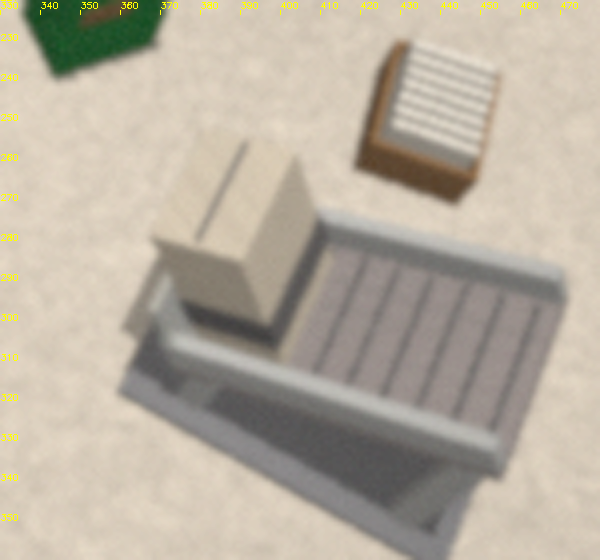

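```bash
python3 - <<'E'
from plan import *
p=np.array(bot.read_position()); v=[p[0],p[1],TR[2]]
L=box(v,0,0,.04,.056,p[2]-.044,p[2]+.036)+box(TR,0,0,.148,.072,0,.045)+box(TR,0,0,.138,.062,.005,.045)
overlay("s2.png","scene",L,120,130,120,110,6,"pics/e_s.png")
L=box(TR,0,0,.148,.072,0,.045)+box(TR,0,0,.138,.062,.005,.045)+box(TR,-.0504,.002,.036,.054,.005,.057)
overlay("s0.png","scene",L,130,140,100,90,8,"pics/e_s0.png")
overlay("t0.png","top",L,355,175,60,75,8,"pics/e_t0.png")
E
```

```text
(no output)
```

View pics/e_s.png

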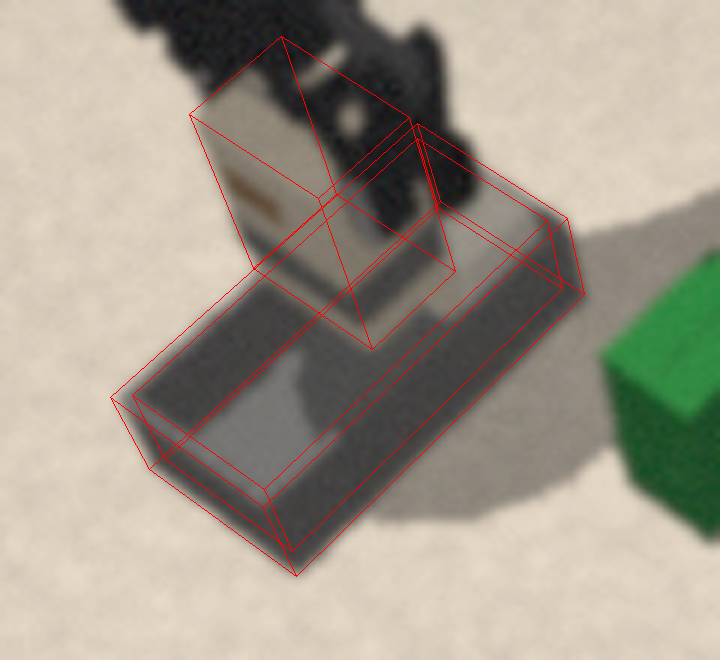

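View pics/e_s0.png

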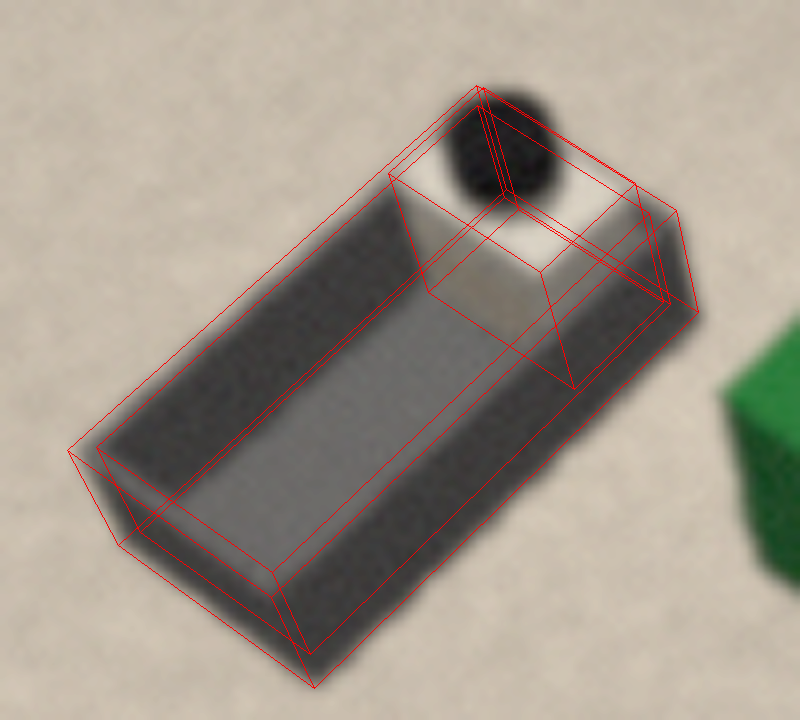

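View pics/e_t0.png

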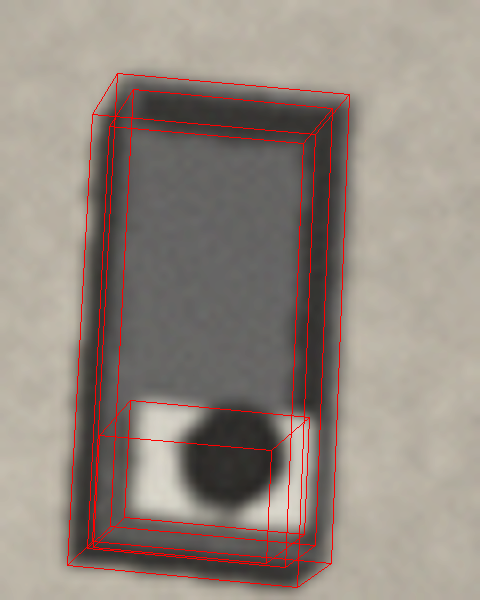

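```bash
python3 - <<'E'
from plan import *
h=W(TR,(-.0075,0.0003,.05))
bot.move_linear([h[0],h[1],.085],speed=.08)
print(bot.read_ft_force(),bot.read_position())
r=bot.move_linear([h[0],h[1],.045],speed=.04,until_force=6)
print(r,bot.read_position(),bot.read_ft_force(),bot.read_gripper_width(),bot.read_clock())
crop("scene",120,130,120,110,6,"f_s")
E
```

```text
[ 0.6675093  -0.0330363  -1.42744728] [ 0.51062799 -0.25787945  0.08416867]
True [ 0.5108095  -0.25771985  0.04986585] [-0.30626123  0.61137533  2.48312302] 0.6466082888650782 9.2
```

View pics/f_s.png

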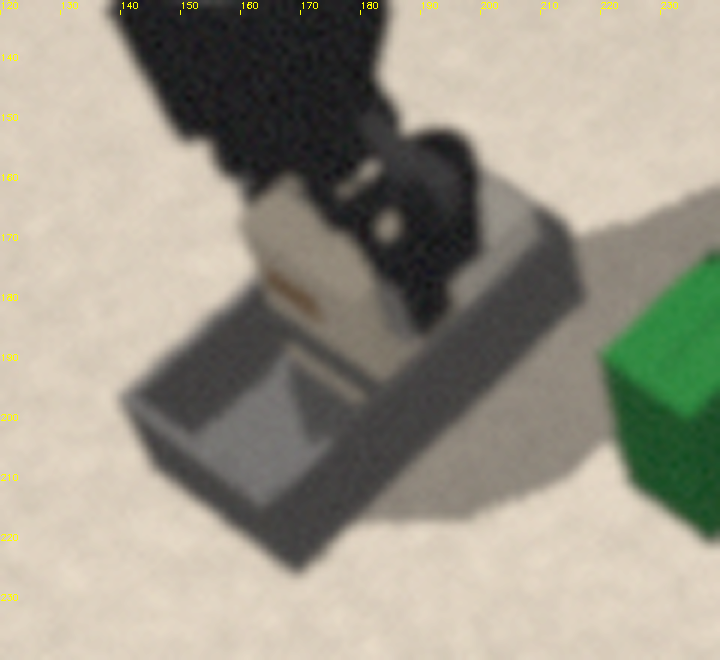

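```bash
python3 - <<'E'
from plan import *
p=np.array(bot.read_position())
bot.set_gripper(.85)
bot.move_linear(p+[0,0,.10],speed=.2)
print(bot.read_clock())
j=np.array([jar[0],jar[1],0])
bot.move_pose(j+[0,0,.16],Q['tray'][0])
bot.set_gripper(1.0)
im=bot.camera("scene"); crop("scene",120,130,120,110,6,"g_s",im); cv2.imwrite("s3.png",im[:,:,::-1])
p=np.array(bot.read_position()); print(p,j,bot.read_clock())
it=bot.camera("top"); crop("top",340,160,80,90,6,"g_t",it); cv2.imwrite("t3.png",it[:,:,::-1])
L=[]
for s in(1,-1):
    a=p-[0,0,-.013]+s*JT*.0425; X=Rz(TR[2])@np.array([1,0,0])*.011;Z=np.array([0,0,.03])
    q=[a+X,a-X,a-X+Z,a+X+Z]; L+=[(q[i],q[(i+1)%4]) for i in range(4)]
th=np.linspace(0,2*np.pi,25); 
for z in(0,.078):
    C=[np.array([jar[0]+.025*np.cos(t),jar[1]+.025*np.sin(t),z]) for t in th]; L+=list(zip(C[:-1],C[1:]))
overlay("s3.png","scene",L,220,215,120,110,6,"pics/h_s.png")
E
```

```text
10.2167
[0.62099495 0.01352865 0.16008157] [0.62102556 0.01447258 0.        ] 11.6917
```

View pics/g_s.png

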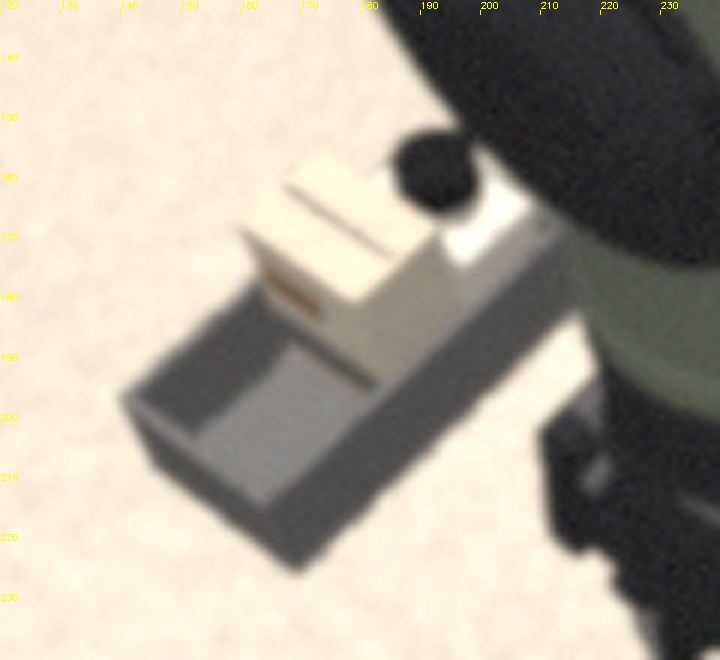

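View pics/g_t.png

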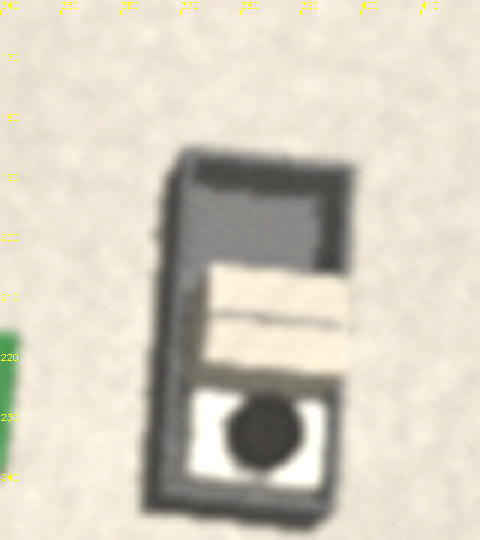

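View pics/h_s.png

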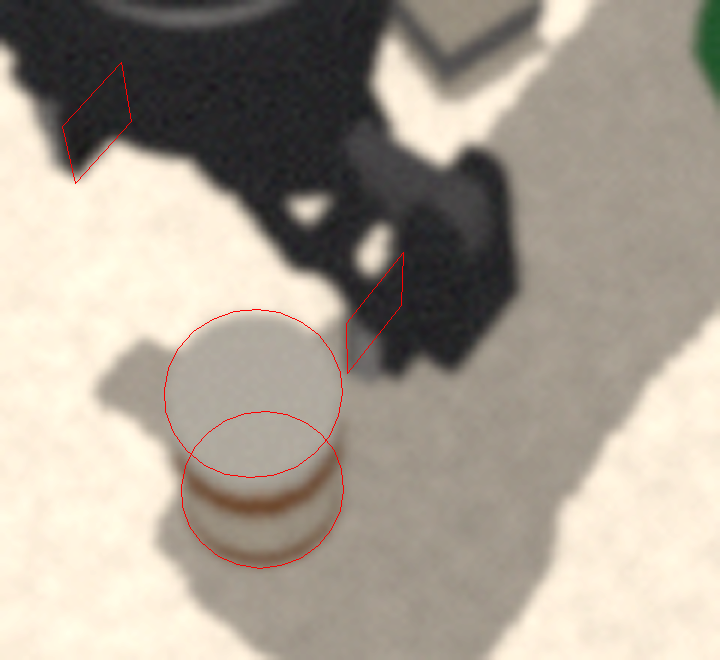

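```bash
python3 - <<'E'
from plan import *
def tr(p): return np.round(Rz(-TR[2])@(p-[TR[0],TR[1],0]),4)
for c in [(386.5,204.6),(385.5,222.3),(374.3,213),(397.8,215)]: print(tr(back("top",np.array(c)-.5,.085)))
# scene: top corners front: left(160.5,168.5) front-near(179,180.5), right (193.5,168.5), far(174,155.5)
for c in [(160.5,168.5),(179,180.5),(193.5,169),(174,155.5)]: print("s",tr(back("scene",np.array(c)-.5,.085)))
p0=[jar[0],jar[1],.10]
bot.move_linear(p0,speed=.15)
bot.move_linear([jar[0],jar[1],.043],speed=.08,until_force=10)
bot.set_gripper(0,grasp_force=35)
print(bot.read_gripper_width(),bot.read_position(),bot.read_ft_force(),bot.read_clock())
bot.move_linear([jar[0],jar[1],.063],speed=.06)
print(bot.read_gripper_width(),bot.read_ft_force())
crop("scene",220,215,120,110,6,"i_s")
E
```

```text
[0.0142 0.0004 0.085 ]
[-0.029   0.0009  0.085 ]
[-0.0091  0.0282  0.085 ]
[-0.0086 -0.0273  0.085 ]
s [ 0.0139 -0.0208  0.085 ]
s [0.0132 0.029  0.085 ]
s [-0.0241  0.0323  0.085 ]
s [-0.0257 -0.0228  0.085 ]
0.5714471520365255 [0.62151892 0.01435268 0.04370858] [-0.78524875 -0.80029076  4.73677643] 13.575
0.5798523018295778 [ 1.10854918 -0.94193481 -1.52786223]
```

View pics/i_s.png

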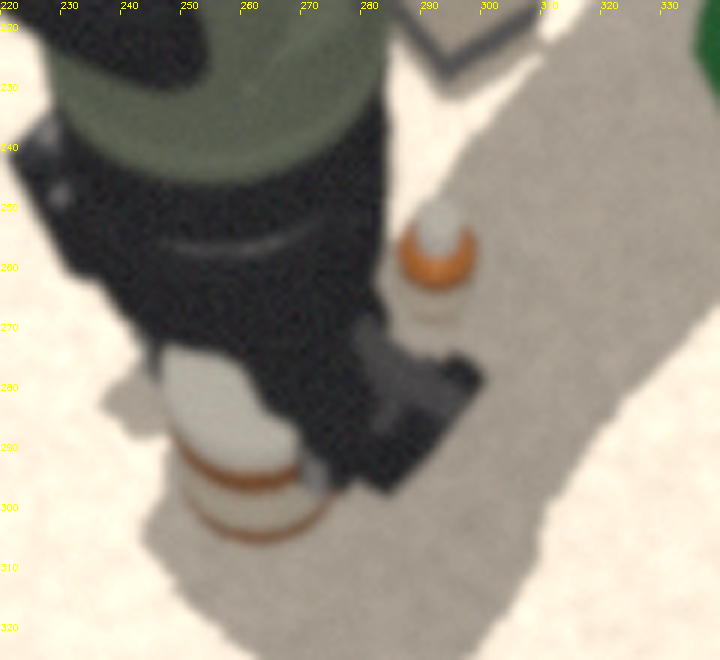

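```bash
python3 - <<'E'
from plan import *
bot.move_linear([jar[0],jar[1],.15],speed=.2)
h=W(TR,(.0415,0.0003,0))
bot.move_pose(h+[0,0,.16],Q['tray'][0])
bot.move_linear(h+[0,0,.105],speed=.12); bot.wait(.3)
p=np.array(bot.read_position()); print(p,h,bot.read_clock(),bot.read_gripper_width(),np.round(Rz(-TR[2])@(p-[TR[0],TR[1],0]),4))
im=bot.camera("scene"); crop("scene",110,120,120,110,6,"j_s",im); cv2.imwrite("s4.png",im[:,:,::-1])
L=[];th=np.linspace(0,2*np.pi,25)
for z in(p[2]-.0437,p[2]+.0343):
    C=[np.array([p[0]+.025*np.cos(t),p[1]+.025*np.sin(t),z]) for t in th]; L+=list(zip(C[:-1],C[1:]))
L+=box(TR,0,0,.148,.072,0,.045)+box(TR,-.0065,0,.04,.056,.005,.085)
overlay("s4.png","scene",L,110,120,120,110,6,"pics/j_o.png")
E
```

```text
[ 0.56050962 -0.26317048  0.1057888 ] [ 0.56005787 -0.26287267  0.        ] 16.7 0.5759832882812362 [0.042  0.     0.1058]
```

View pics/j_s.png

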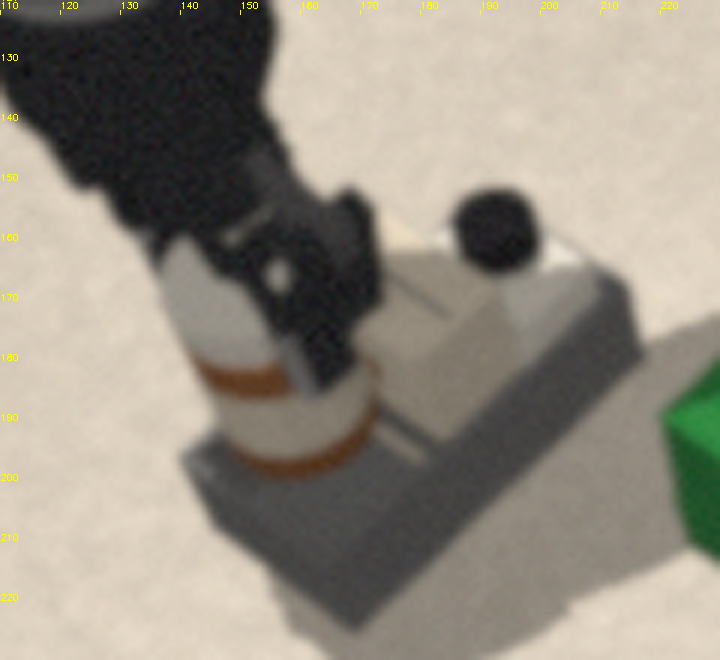

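View pics/j_o.png

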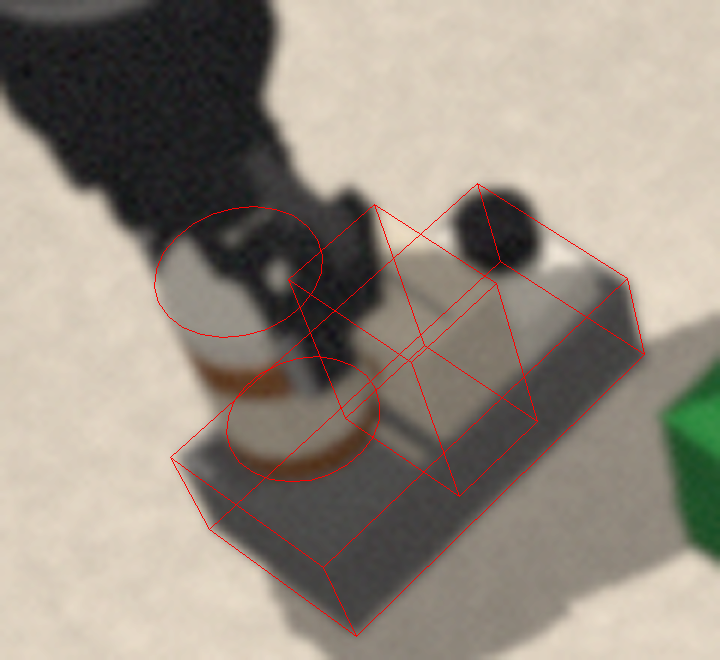

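```bash
python3 - <<'E'
from plan import *
h=W(TR,(.0413,0.0008,0))
r=bot.move_linear(h+[0,0,.080],speed=.05,until_force=5)
print(r,bot.read_position(),bot.read_ft_force())
if not r:
    r=bot.move_linear(h+[0,0,.046],speed=.03,until_force=4)
    print(r,bot.read_position(),bot.read_ft_force(),bot.read_gripper_width(),bot.read_clock())
E
```

```text
False [ 0.55983843 -0.26229755  0.07977918] [-0.54191105  0.22384428 -0.86365408]
True [ 0.55960376 -0.26224063  0.04868813] [-1.11637381 -0.168232    5.84366783] 0.5750475727575511 18.3583
```

```bash
python3 - <<'E'
from plan import *
p=np.array(bot.read_position())
bot.set_gripper(.85)
bot.move_linear(p+[0,0,.11],speed=.2)
n=np.array([NW[0],NW[1],0])
bot.move_pose(n+[0,0,.17],Q['new'][0])
bot.set_gripper(1.0)
p=np.array(bot.read_position()); print(p,n,bot.read_clock())
im=bot.camera("scene"); crop("scene",120,130,110,100,7,"k_s",im); cv2.imwrite("s5.png",im[:,:,::-1])
L=box(NW,0,0,.04,.056,0,.08)
for s in(1,-1):
    a=p-[0,0,-.013]+s*JN*.0425; X=Rz(NW[2])@np.array([1,0,0])*.011;Z=np.array([0,0,.03])
    q=[a+X,a-X,a-X+Z,a+X+Z]; L+=[(q[i],q[(i+1)%4]) for i in range(4)]
overlay("s5.png","scene",L,240,130,120,110,6,"pics/k_o.png")
it=bot.camera("top"); crop("top",340,160,80,90,6,"k_t",it)
E
```

```text
[ 0.44812736 -0.02546062  0.16983719] [ 0.44768921 -0.02476973  0.        ] 20.7417
```

View pics/k_s.png

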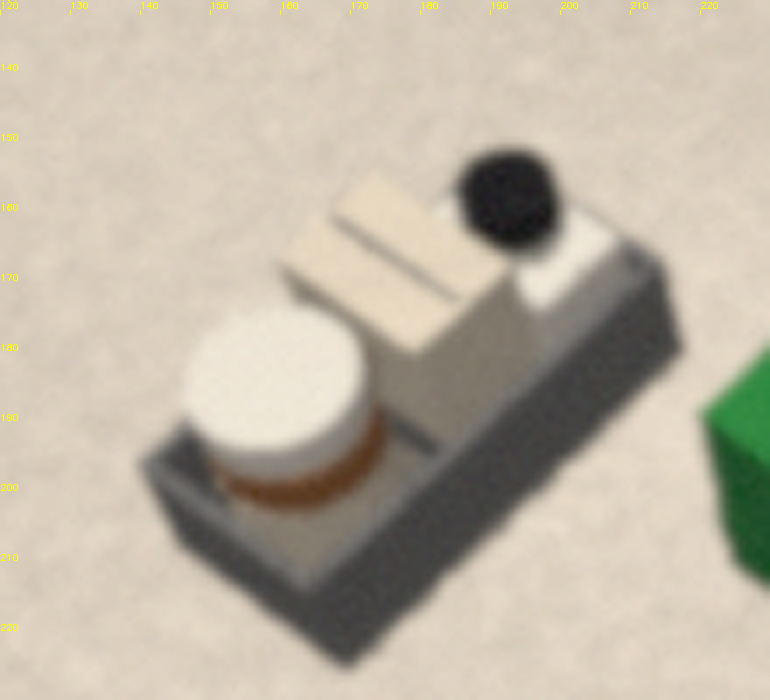

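View pics/k_o.png

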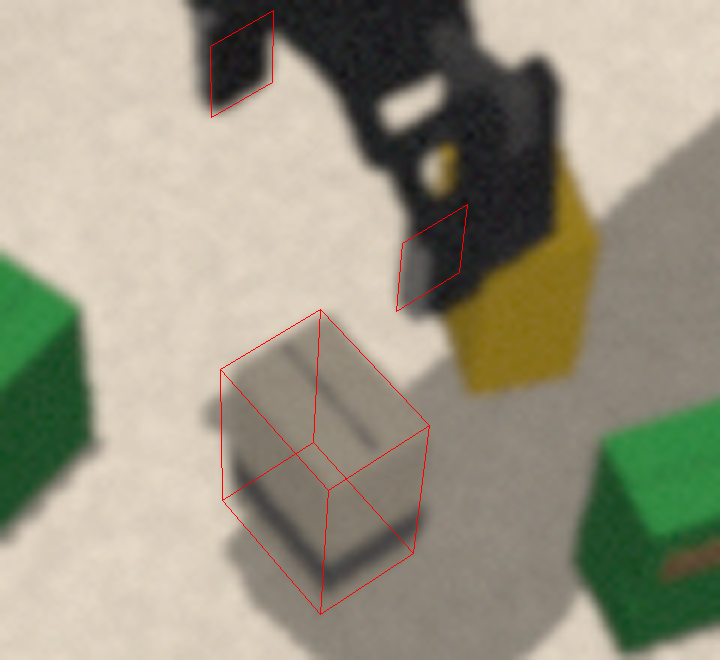

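View pics/k_t.png

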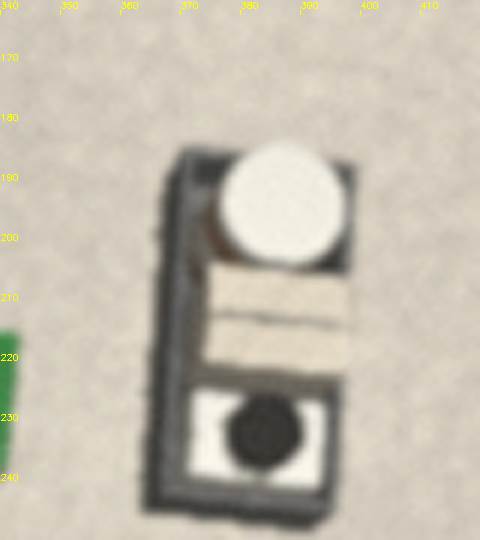

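```bash
python3 - <<'E'
from plan import *
def loc(p): return np.round(Rz(-NW[2])@(p-[NW[0],NW[1],0]),4)
for n,c in [("top",(277.5,237.5)),("top",(297,245)),("scene",(287,187.5)),("scene",(301.5,204.5))]: print(n,loc(back(n,np.array(c)-.5,.08)))
# lane seam check on front carton (old photos): should be u=.02,n=.08
for n,c in [("scene",(378.5,281)),("scene",(390,257.5)),("top",(197,218)),("top",(198.3,197))]:
    z=lane(.02,0,.08)[2]; print(n,np.round(Rz(-RK[2])@(back(n,np.array(c)-.5,z)-[RK[0],RK[1],0])-lane(.02,0,.08),4))
print(bot.read_clock())
E
```

```text
top [-0.0028  0.0235  0.08  ]
top [-0.0019 -0.0254  0.08  ]
scene [-0.0015 -0.0241  0.08  ]
scene [0.0001 0.023  0.08  ]
scene [-0.0005 -0.0261 -0.    ]
scene [-0.0001  0.0207 -0.    ]
top [0.0005 0.0233 0.    ]
top [-0.0013 -0.0262  0.    ]
20.8417
```

```bash
python3 - <<'E'
from plan import *
n=W(NW,(-.0015,0,0))
bot.move_linear(n+[0,0,.10],speed=.2)
print(bot.move_linear(n+[0,0,.044],speed=.1,until_force=12))
bot.set_gripper(0,grasp_force=40)
p=np.array(bot.read_position()); print(p,bot.read_gripper_width(),bot.read_clock())
bot.move_linear([n[0],n[1],.13],speed=.2)
up=UPS*.010
bot.move_pose(sec-DN*(.004+.11)+up,Q['lane'][1])
print(bot.read_clock(),bot.read_position())
bot.move_linear(sec-DN*(.004+.04)+up,speed=.12); bot.wait(.2)
p=np.array(bot.read_position()); print(p,bot.read_gripper_width(),bot.read_clock())
im=bot.camera("scene"); cv2.imwrite("s6.png",im[:,:,::-1]); crop("scene",350,210,130,110,6,"l_s",im)
d=Rz(-RK[2])@(p-sec); print(d)
L=lanebox(RK,.05,.09,-.028,.028,.04,.12)+lanebox(RK,0,.04,-.028,.028,0,.08)
overlay("s6.png","scene",L,350,210,130,110,6,"pics/l_o.png")
E
```

```text
False
[ 0.44692727 -0.02424674  0.04481924] 0.6482995650515297 22.4333
24.2167 [0.51362004 0.19005948 0.20757158]
[0.51439381 0.22289325 0.14779692] 0.6464399586945264 25.15
[-0.01215916 -0.0006848   0.04431072]
```

View pics/l_s.png

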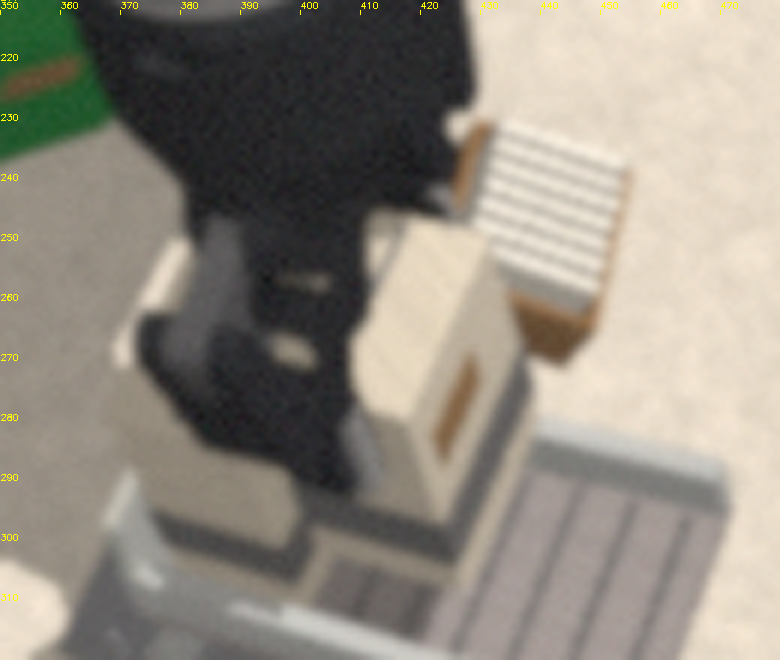

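View pics/l_o.png

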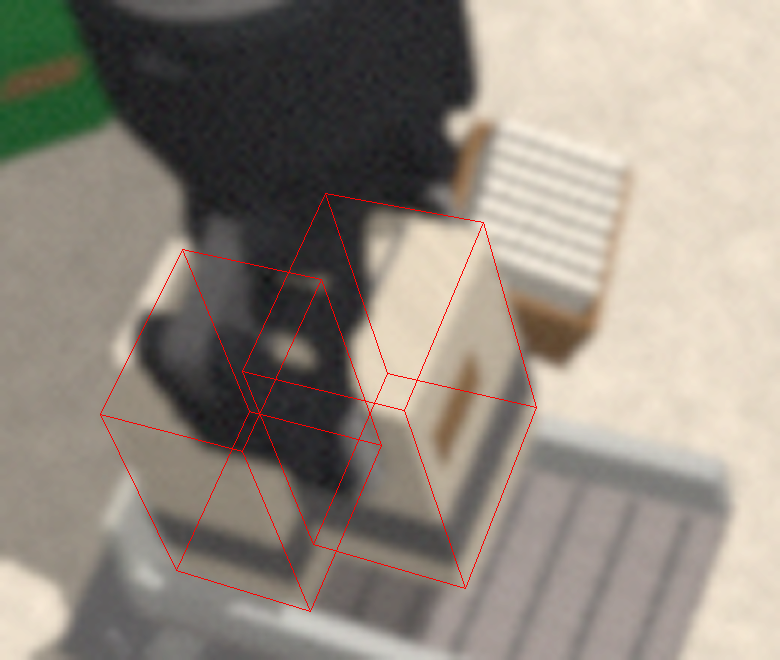

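```bash
python3 - <<'E'
from plan import *
up=UPS*.010
bot.move_linear(sec-DN*(.004+.012)+up,speed=.08)
r=bot.move_linear(sec-DN*(.004-.004)+up,speed=.03,until_force=4)
p=np.array(bot.read_position()); d=p-sec
print(r,"along n",-(DN@d),"up",UPS@d,bot.read_ft_force(),bot.read_clock())
crop("scene",350,210,130,110,6,"m_s")
E
```

```text
True along n 0.004501269919307967 up 0.009805692148985879 [-0.11074942 -2.39598302  3.07699878] 26.1333
```

View pics/m_s.png

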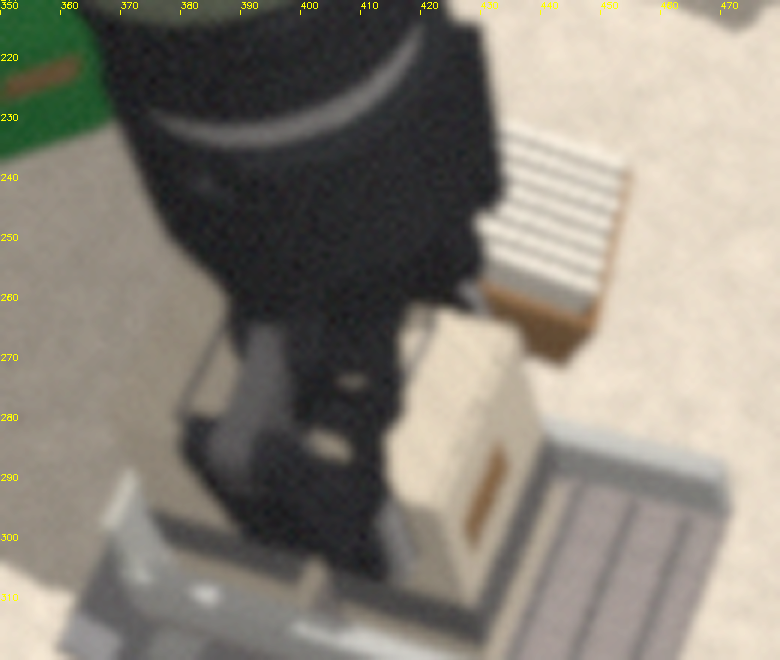

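```bash
python3 - <<'E'
from plan import *
p=np.array(bot.read_position())
r=bot.move_linear(p-UPS*.009,speed=.03,until_force=3)
p=np.array(bot.read_position()); print(r,UPS@(p-sec),bot.read_ft_force())
bot.set_gripper(.9); bot.wait(.3)
p=np.array(bot.read_position())
bot.move_linear(p-DN*.10,speed=.2)
bot.move_pose(np.array([.33,-.03,.30]),Q['tray'][0])
bot.wait(.3)
im=bot.camera("scene"); it=bot.camera("top"); print(bot.read_clock())
cv2.imwrite("s7.png",im[:,:,::-1]);cv2.imwrite("t7.png",it[:,:,::-1])
L=lanebox(RK,.04,.08,-.028,.028,.0,.08)+lanebox(RK,0,.04,-.028,.028,0,.08)
overlay("s7.png","scene",L,350,230,130,130,6,"pics/n_o.png"); crop("scene",350,230,130,130,6,"n_s",im)
overlay("t7.png","top",L,135,185,80,60,8,"pics/n_t.png")
cv2.imwrite("pics/full_s.png",im[:,:,::-1]);cv2.imwrite("pics/full_t.png",it[:,:,::-1])
E
```

```text
False 8.344913515886604e-05 [ 0.95808929 -2.24436402  1.59395803]
29.825
```

View pics/n_o.png

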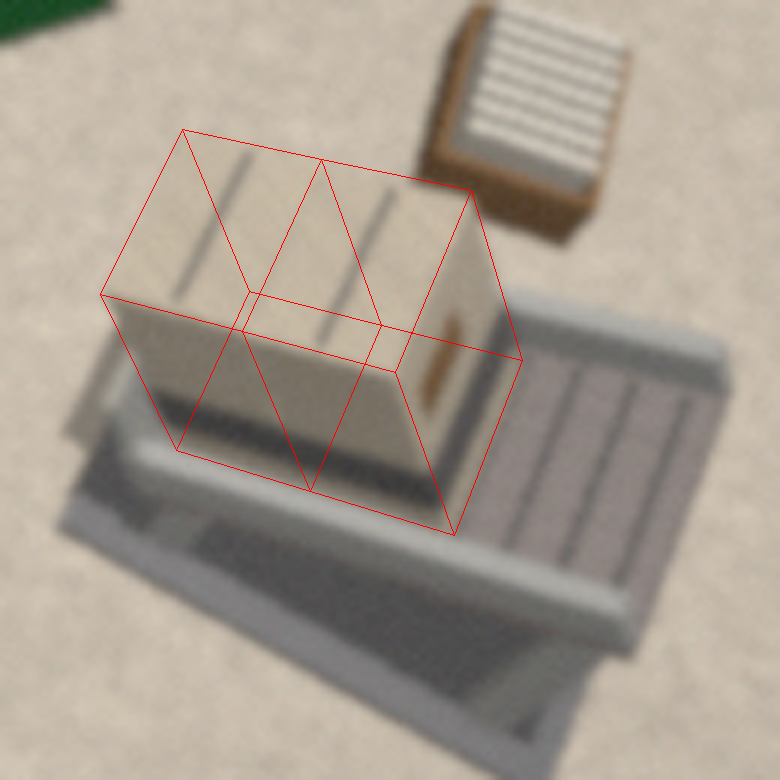

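View pics/n_s.png

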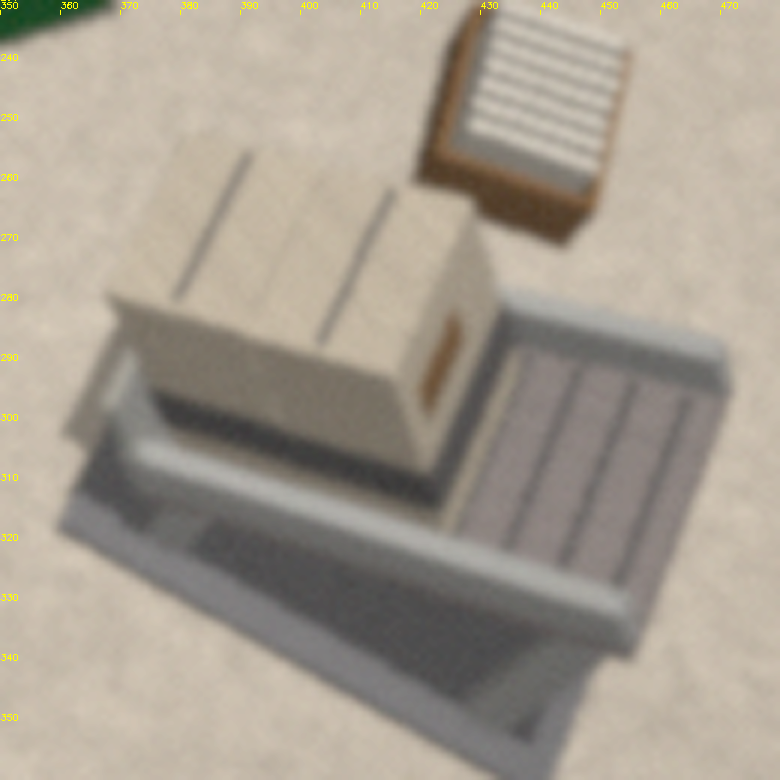

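View pics/full_s.png

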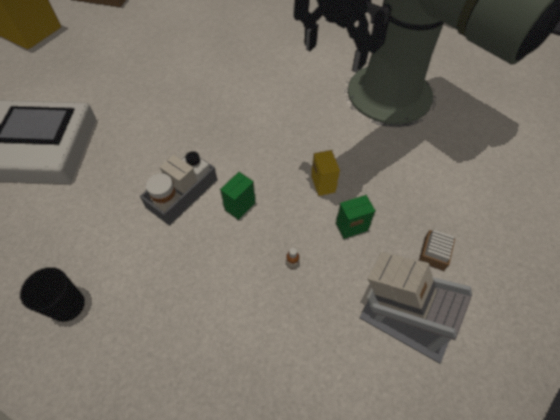

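View pics/full_t.png

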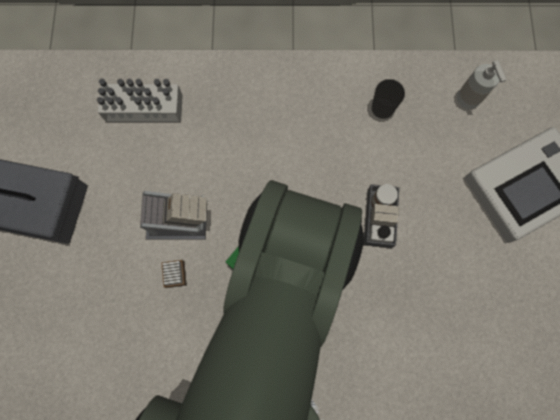

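View pics/n_t.png

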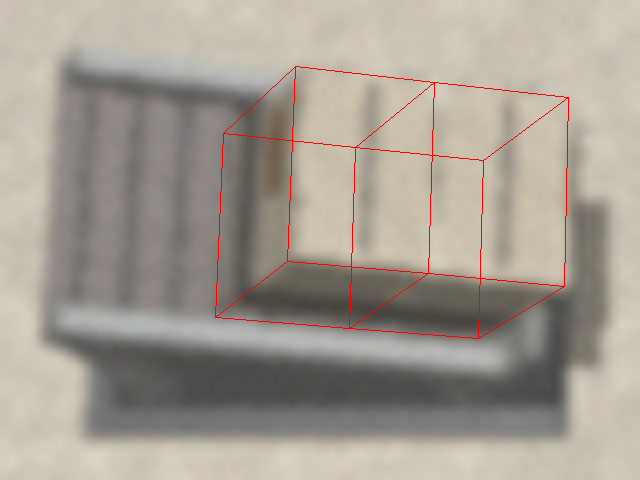

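The lane picture shows both cartons square and touching. Their seams are at scene (379,280)–(391,255) and (403,287)–(414,262), the same pixels as the original pair. In the tray, the jar, carton and flask are upright at scene (160,186), (179,170) and (193,158). The vial and the cassette box look unmoved. I am handing in the job.

```bash
python3 - <<'E'
from cell import bot
print(bot.read_clock(),bot.read_gripper_width()); bot.close_job()
E
```

```text
29.825 0.8984775993582353
the job is handed in; nothing more can be done
```

I finished the packing job and handed it in at about 29.8 s of the 72 s allowed; no verdict was reported.

- **Tray:** I lifted the oldest carton out of the front of the lane and set it down beside the flask, then lowered the jar slowly next to it. Both made contact at the tray-floor height I expected. The last pictures show flask, carton and jar upright in one row.
- **Lane:** the second carton slid to the front stop by itself. I lowered the new carton to the lane floor behind it and eased it down to touch before releasing. Both cartons match the predicted slots to about 1–2 px (2–4 mm).
- **Bystanders and look-alikes:** the vial, the cassette box and the green and yellow look-alikes look unmoved. I judged that from the pictures and did not measure it.
- **Disagreements:**
  - The two cameras differed by up to about 5 mm on some points, such as the placed carton's top corners.
  - When I slid the new carton down the slope, my 3 N contact limit did not trigger, so the pictures are the only evidence that it touches the front carton.

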